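Let two orange cans out of the drinks rack

ROBOT

A 7-joint arm with a two-finger parallel gripper is mounted at the origin on the work surface. World frame = base frame: x ahead of the robot, y to its left, z up, the work surface at z = 0. Lengths are in m, angles in rad, forces in N, time in s.
With the tool pointing down it reaches from about 0.425 to 0.875 m from the base axis. Payload 8.4 kg.
Tool frame: the origin (TCP) lies where the fingers leave the gripper's body, on its centre line; the fingertips stand 70 mm ahead of it and the grasp point (between the pads) lies 51 mm ahead of it (arm.grip_point_offset is the distance from the TCP to the grasp point, in m); x points along the fingers, z is the direction in which the jaws open and shut, and the axes are right-handed (so a half turn about x gives the same grasp; the last joint's range is limited). The gripper opens to 87 mm and grips with 3 to 60 N. Pads are 19 mm wide; open, the fingers measure 117 mm over their backs; the gripper's body (75 mm by 190 mm) begins 51 mm behind the grasp point.
Start: joints at [-1.224, 0.333, 0.04, 1.465, -0.013, 1.343, -0.059], TCP at [0.28, 0.586, 0.292] pointing down, gripper open.
Joint ranges: [-2.58, 2.58], [-0.38, 2.09], [-1.3, 1.39], [0.25, 2.4], [-1.5, 4.64], [0.08, 2.09], [-2.65, 2.65]. Speed limits (rad/s): [2.22, 2.22, 2.79, 2.79, 3.14, 3.14, 3.14].

INTERFACE

Orientations are given as a unit quaternion [x, y, z, w].
In Python, from rig import arm, cams gives the robot as it stands. The module is installed in compiled form; this text tells all that it offers.
- The arm moves only by the tool step_arm, never from a script. Its argument "series" is a list that holds one entry, the list of rows, each a list of 6 numbers: the shift along the tool's x, y, z in units of 30 mm (1.0 is 30 mm), then the turn, a rotation vector about the tool's x, y, z in units of 5 degrees (1.0 is 5 degrees). In form: [[[tx, ty, tz, wx, wy, wz], ...]]. A call has 1 to 20 rows; each row shifts and turns the pose as measured when the row begins, along the tool's axes as they then stand; what a row does not reach is not made up. A row lasts 1/12 s, in which the tool goes at most 41.7 mm and 7.16 degrees, less where a joint would pass 70% of its speed; a pose out of reach is approached as far as the arm can. A call is refused whole if a number of a shift passes 1 or a number of a turn 1, either way. A call with a gripper value outside its range is refused whole. "fingers" is the finger opening in mm, from 0 to 87, set as the call begins (left out, the last holds). The fingers move at their own pace and stop on an object; "squeeze" is the grip in N (left out, the last holds). Time passes only in rows, so rows that do not move let the fingers close. It gives the time, the measured TCP pose, the force and the opening at its end, in the units of the state.
- arm.sense(): the state, without advancing time (a new reading comes with each control period).
- cams.camera(name): name is "scene" or "side" or "wrist"; returns (picture, depth): 480x640x3 uint8, blue, green, red; 480x640 float32, m along the optical axis (not along the pixel's ray), 0 where there is no reading.
- cams.calibration(name): a dict with "vfov" (degrees; the focal length in pixels is half the picture's height over the tangent of half this angle, whatever the lens; pixels are square), "cx", "cy" (the principal point, pixels), "k1" (the pictures are not rectified: a ray, as slopes to the right and down, at radius r is drawn at 1 + k1 r^2 times it, then the intrinsics apply), "extrinsics" (4x4, takes a point from camera to world coordinates); the wrist camera has in their place "mount" (4x4, takes a point from camera to tool coordinates, whose origin is the TCP and whose axes are the tool frame's). Camera axes: x right, y down, z forward; pixel columns grow to the right and rows downward; lengths in m; the calibration is good to about 2 mm. A picture is of the moment at which its call begins: read the wrist's pose just before it. calibration takes no time and is no camera call.
- arm.close_job(): hands the job in, once; it reports no verdict.
The state is a dict: "t": time; "q": joint angles; "dq": joint speeds; "joint_efforts": joint torques, N m; "tool_pos": TCP position; "eef_rot": TCP orientation; "contact_force": force on the tool from outside, world axes, zero at the start; "moment": the same for the moment, N m; "opening": finger opening in m.
Only numpy, scipy, OpenCV 4.12 (cv2) and the standard library are available. Lean on these libraries where they do the work, as an engineer would, in place of code of your own. Each camera call takes 0.05 s, during which the arm holds its last target.

TASK

Let exactly two cans of the orange drink out of the rack that holds them: press the red paddle at the end of its rocking lever all the way down, so that the gate at the other end lifts and one can rolls down to the front lip, let the paddle come right up, then press it again for the second can. Finish with the paddle released and fully up. Do not handle the cans or the gate, leave the green drinks' rack alone, and do not disturb the other things on the counter.

Things in the scene. Friction and masses are not known exactly. Their poses are not given: they have to be found in the camera images.
- orange_rack: Fixed white can rack with the orange cans, 294 (x) by 142 mm (y). Origin on the work surface in the middle of the lane; front (-x at yaw 0) faces the robot. Lane floor falls 10 degrees to the front, 45 mm high at the origin; walls 40 mm. Cans wait at x -5, 47, 100 mm; let out, they stop at -120 (front lip) and -67. Wire hoops cross at x about -55 and +28, tops 115 to 133 mm above the work surface.
- orange_lever (a joint): Rocking lever across the orange rack, its pivot axis along the lane, 78 mm above the lane floor. 0 rad: at rest, gate down; 0.52: fully pressed, gate up (a can is let go at about 0.42). A spring returns it: 4 N on the paddle starts it, 5 N holds it down. Pressed, a stop finger holds back the next can, so each full press lets out one; the next rolls up to the gate when the lever is back.
- orange_paddle (a point): Middle of the top of the red thumb paddle at the right-hand end (rack -y) of the orange rack's lever, 80 mm from the pivot; 44 mm along the lane by 50 mm across, 6 mm thick, clear of the rack's side wall, about 135 mm above the work surface at rest. In a full press this point sinks 41 mm and moves 4 mm towards the rack (+y) and 7 mm to the rear (+x).
- orange_gate (a point): Middle of the lower edge of the steel gate blade on the left-hand end (rack +y) of the orange rack's lever: 18 mm wide, 66 mm high, 4 mm thick, standing before the front can, its lower edge 20 mm above the lane floor; it rises about 48 mm in a full press. A second, smaller tooth of the gate stands over the lane's middle.
- orange_can1: Orange drinks can with a white band and aluminium ends, the front one of three waiting in the orange rack: cylinder lying across its lane, 53 mm in diameter, 134 mm long, 0.27 kg; origin at its centre, its length along its own y axis (it turns about it as it rolls)
- orange_can2: Orange drinks can with a white band and aluminium ends, the second one of three waiting in the orange rack: cylinder lying across its lane, 53 mm in diameter, 134 mm long, 0.27 kg; origin at its centre, its length along its own y axis (it turns about it as it rolls)
- orange_can3: Orange drinks can with a white band and aluminium ends, the rear one of three waiting in the orange rack: cylinder lying across its lane, 53 mm in diameter, 134 mm long, 0.27 kg; origin at its centre, its length along its own y axis (it turns about it as it rolls)
- green_rack: Fixed white can rack with the green cans, 294 (x) by 142 mm (y). Origin on the work surface in the middle of the lane; front (-x at yaw 0) faces the robot. Lane floor falls 10 degrees to the front, 45 mm high at the origin; walls 40 mm. Cans wait at x -5, 47, 100 mm; let out, they stop at -120 (front lip) and -67. Wire hoops cross at x about -55 and +28, tops 115 to 133 mm above the work surface.
- green_lever (a joint): Rocking lever across the green rack, its pivot axis along the lane, 78 mm above the lane floor. 0 rad: at rest, gate down; 0.52: fully pressed, gate up (a can is let go at about 0.42). A spring returns it: 4 N on the paddle starts it, 5 N holds it down. Pressed, a stop finger holds back the next can, so each full press lets out one; the next rolls up to the gate when the lever is back.
- green_paddle (a point): Middle of the top of the red thumb paddle at the right-hand end (rack -y) of the green rack's lever, 80 mm from the pivot; 44 mm along the lane by 50 mm across, 6 mm thick, clear of the rack's side wall, about 135 mm above the work surface at rest. In a full press this point sinks 41 mm and moves 4 mm towards the rack (+y) and 7 mm to the rear (+x).
- green_gate (a point): Middle of the lower edge of the steel gate blade on the left-hand end (rack +y) of the green rack's lever: 18 mm wide, 66 mm high, 4 mm thick, standing before the front can, its lower edge 20 mm above the lane floor; it rises about 48 mm in a full press. A second, smaller tooth of the gate stands over the lane's middle.
- green_can1: Green drinks can with a white band and aluminium ends, the front one of three waiting in the green rack: cylinder lying across its lane, 53 mm in diameter, 134 mm long, 0.27 kg; origin at its centre, its length along its own y axis (it turns about it as it rolls)
- green_can2: Green drinks can with a white band and aluminium ends, the second one of three waiting in the green rack: cylinder lying across its lane, 53 mm in diameter, 134 mm long, 0.27 kg; origin at its centre, its length along its own y axis (it turns about it as it rolls)
- green_can3: Green drinks can with a white band and aluminium ends, the rear one of three waiting in the green rack: cylinder lying across its lane, 53 mm in diameter, 134 mm long, 0.27 kg; origin at its centre, its length along its own y axis (it turns about it as it rolls)
- blue_mug: blue mug, 80 mm across, 90 mm high, origin under its centre; stands loose
- pink_cup: pink cup, 70 mm across, 75 mm high, origin under its centre; loose
- lime_canister: lime-green lidded canister, 110 mm across, 150 mm high, origin under its centre; loose
- water_bottle: clear water bottle with blue cap, 64 mm across, 200 mm high, origin under its centre; loose
- teal_bowl: teal bowl, 130 mm across, 55 mm high, origin under its centre; loose
- tumbler: clear tumbler, 68 mm across, 95 mm high, origin under its centre; loose
- spoon: steel spoon lying flat, 170 mm long along its x; loose
Mind the look-alikes: they are no part of the job. What is shaped like the orange_can2 but pink is not meant.

How it is judged:
On the way, in this order (a step that is already met when the one before it is completed fails the run):
1. the first orange can has rolled down to the front lip (x of orange_can1 in the frame of orange_rack below -0.1 m and x of orange_can2 in the frame of orange_rack above -0.03 m), for 0.1 s.
2. the second orange can has rolled down behind the first (x of orange_can2 in the frame of orange_rack below -0.05 m), for 0.1 s.
At the end, for the whole second after the job is handed in: Two orange cans rest before the gate (100-135 and 50-85 mm to the front of the rack origin), the third and all green cans wait behind theirs (at most 12 mm to the front); every can at rest within 10 mm of its lane middle; both levers below 0.05 rad (x of orange_can1 in the frame of orange_rack between -0.135 and -0.1 m and x of orange_can2 in the frame of orange_rack between -0.085 and -0.05 m and x of orange_can3 in the frame of orange_rack above -0.012 m and value of joint each of orange_lever, green_lever below 0.05 rad and x of green_can1 in the frame of green_rack above -0.012 m and y of orange_can1 in the frame of orange_rack between -0.01 and 0.01 m and linear speed of each of orange_can1, orange_can2, orange_can3, green_can1, green_can2, green_can3 below 0.02 m/s and y of orange_can2 in the frame of orange_rack between -0.01 and 0.01 m and y of orange_can3 in the frame of orange_rack between -0.01 and 0.01 m and y of green_can1 in the frame of green_rack between -0.01 and 0.01 m and y of green_can2 in the frame of green_rack between -0.01 and 0.01 m and y of green_can3 in the frame of green_rack between -0.01 and 0.01 m); the robot touches nothing.
It fails at once if the robot touches a can: the lever is to let them out (contact force between any of the fingers, the arm and orange_can1 above 0.5 N or contact force between any of the fingers, the arm and orange_can2 above 0.5 N or contact force between any of the fingers, the arm and orange_can3 above 0.5 N or contact force between any of the fingers, the arm and green_can1 above 0.5 N or contact force between any of the fingers, the arm and green_can2 above 0.5 N or contact force between any of the fingers, the arm and green_can3 above 0.5 N).
It fails at once if a gate is moved by hand instead of through the lever (contact force between any of the fingers, the arm and orange_gate_blade above 0.5 N or contact force between any of the fingers, the arm and green_gate_blade above 0.5 N).
It fails at once if a third orange can is let out (x of orange_can3 in the frame of orange_rack below -0.04 m).
It fails at once if the green rack's lever is pressed, or a green can let out (value of joint green_lever above 0.15 rad or x of green_can1 in the frame of green_rack below -0.04 m).
It fails at once if another thing on the counter is shoved (over 30 mm) or tipped (distance of any of blue_mug, pink_cup, lime_canister, water_bottle, teal_bowl, tumbler, spoon from where it was at the start of the episode above 0.03 m or angle between any of blue_mug, pink_cup, lime_canister, water_bottle, teal_bowl, tumbler's own z axis and vertical above 0.35 rad).
It also fails if it takes over 42 s, if anything falls off the work surface, if the arm or the gripper's body presses on something with over 40 N, if the wrist force passes 120 N, or if a joint passes its speed limit or range.

## Working session

There is one attempt and no reset: what is moved stays moved. The work goes in short steps, Python scripts to look and compute and a tool call to move; the robot and the scene stay as the last step left them, time stands still between calls to the robot, and variables do not carry over. Pictures are saved under pics/ and viewed, and the job is handed in when it is done.

Besides the shell and the picture viewer there is one more tool, called as a command line: name --argument value ..., lists and objects as JSON in quotes. step_arm: Moves the arm, as the interface text tells. Its arguments: {"type":"object","properties":{"series":{"type":"array","items":{"type":"array","items":{"type":"array","items":{"type":"number"}}}},"fingers":{"type":"number"},"squeeze":{"type":"number"}},"required":["series"]}

```bash
mkdir -p pics; python3 - <<'E'
from rig import arm,cams
import cv2
s=arm.sense(); print({k:s[k] for k in('t','tool_pos','eef_rot','contact_force','opening')})
for n in('scene','side'):
    p,d=cams.camera(n); cv2.imwrite(f'pics/{n}0.png',p)
    import numpy as np; np.save(f'pics/{n}0.npy',d)
    print(n,cams.calibration(n))
print(cams.calibration('wrist'))
E
```

```text
{'t': 0.0, 'tool_pos': array([0.28012628, 0.58613142, 0.29134777]), 'eef_rot': array([-0.37745001,  0.5986308 ,  0.37673905,  0.59769586]), 'contact_force': array([ 0.51030411,  0.17576227, -0.19459174]), 'opening': 0.08695718863478938}
scene {'vfov': 56.218273289002084, 'cx': 319.8611211322939, 'cy': 237.14291444053566, 'k1': -0.048338592429212554, 'extrinsics': array([[-0.19522649,  0.68819109, -0.69877009,  1.37124932],
       [ 0.9805236 ,  0.15253867, -0.12371512,  0.14302517],
       [ 0.02144982, -0.70931303, -0.70456719,  0.94859102],
       [ 0.        ,  0.        ,  0.        ,  1.        ]])}
side {'vfov': 43.98047393086432, 'cx': 312.8562607844753, 'cy': 244.43216523301936, 'k1': -0.07866891109325719, 'extrinsics': array([[ 0.96217565, -0.16283862,  0.21840695,  0.23393542],
       [-0.27183813, -0.52105931,  0.8090743 , -1.07497993],
       [-0.01794557, -0.83784293, -0.54561632,  0.84631667],
       [ 0.        ,  0.        ,  0.        ,  1.        ]])}
{'vfov': 71.32643963621084, 'cx': 319.08054319417977, 'cy': 241.38103121806998, 'k1': -0.040297526715401356, 'mount': array([[-1.61208681e-04, -2.44564689e-01,  9.69632965e-01,
        -9.27680337e-02],
       [-3.01128746e-04, -9.69632922e-01, -2.44564728e-01,
         6.62975149e-02],
       [ 9.99999942e-01, -3.31410316e-04,  8.26677862e-05,
         2.98541557e-04],
       [ 0.00000000e+00,  0.00000000e+00,  0.00000000e+00,
         1.00000000e+00]])}
```

View pics/scene0.png

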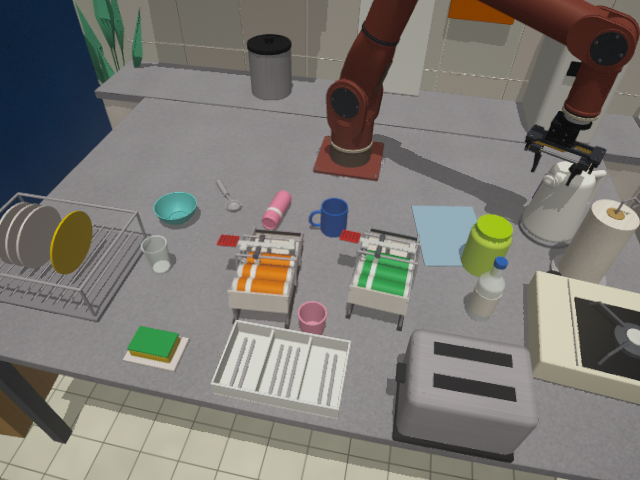

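View pics/side0.png

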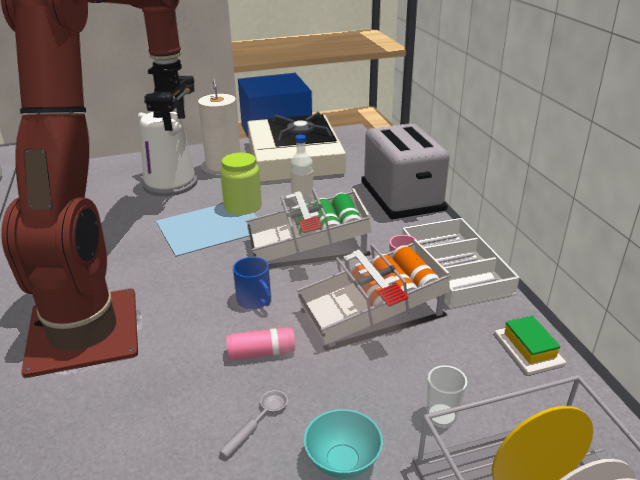

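The orange rack is at scene (268,275) and side (380,290). Its red paddle is at scene (228,241) and side (393,290). The green rack's paddle, at scene (350,237) and side (310,222), is the look-alike to leave alone. The pink can lying at scene (276,210) is a decoy. Next I'll measure the paddle.

```bash
cat > h.py <<'E'
import numpy as np, cv2
from rig import cams
def K(c):
    f=240/np.tan(np.radians(c['vfov']/2)); return f
def ray(c,uv):
    f=K(c); uv=np.atleast_2d(uv).astype(float)
    m=np.array([[f,0,c['cx']],[0,f,c['cy']],[0,0,1]])
    return cv2.undistortPoints(uv.reshape(-1,1,2),m,np.array([c['k1'],0,0,0.])).reshape(-1,2)
def pts(c,uv,d,E=None):
    r=ray(c,uv); E=c['extrinsics'] if E is None else E
    P=np.c_[r,np.ones(len(r))]*np.asarray(d).reshape(-1,1)
    return P@E[:3,:3].T+E[:3,3]
def plane(c,uv,z):
    r=ray(c,uv);E=c['extrinsics'];D=np.c_[r,np.ones(len(r))]@E[:3,:3].T;o=E[:3,3]
    return o+D*((z-o[2])/D[:,2])[:,None]
E
python3 - <<'E'
from h import *
for n,roi in(('scene',(210,225,250,255)),('scene',(335,225,365,250)),('side',(370,270,415,312)),('side',(295,210,325,236))):
    p=cv2.imread(f'pics/{n}0.png');d=np.load(f'pics/{n}0.npy');c=cams.calibration(n)
    h=cv2.cvtColor(p,cv2.COLOR_BGR2HSV)
    m=((h[...,0]<6)|(h[...,0]>172))&(h[...,1]>150)&(h[...,2]>90)
    M=np.zeros_like(m);x0,y0,x1,y1=roi;M[y0:y1,x0:x1]=m[y0:y1,x0:x1]
    v,u=np.nonzero(M);dd=d[v,u];ok=dd>0
    P=pts(c,np.c_[u,v][ok],dd[ok])
    print(n,ok.sum(),len(u),'uv',u.mean(),v.mean(),'med',np.median(P,0),'p5',np.percentile(P,3,0),'p95',np.percentile(P,97,0))
    Q=plane(c,np.c_[u,v],.135); r=cv2.minAreaRect((Q[:,:2]*1000).astype(np.float32)); print('plane',Q.mean(0),r)
    if '0' : cv2.imwrite(f'pics/crop_{n}_{x0}.png',cv2.resize(p[y0-40:y1+60,x0-40:x1+90],None,fx=4,fy=4,interpolation=cv2.INTER_CUBIC))
E
```

```text
scene 189 189 uv 227.68783068783068 240.15343915343917 med [ 0.62429908 -0.22751527  0.13342209] p5 [ 0.60270198 -0.24929293  0.12769967] p95 [ 0.64358562 -0.20537924  0.13763212]
plane [ 0.62566921 -0.22660528  0.135     ] ((625.7042236328125, -226.62403869628906), (35.95164489746094, 48.373043060302734), 5.2207417488098145)
scene 181 182 uv 349.7967032967033 235.85164835164835 med [0.54113488 0.07480806 0.13352873] p5 [0.52001701 0.05171626 0.12778882] p95 [0.56127597 0.09701692 0.13848001]
plane [0.5429026  0.07475468 0.135     ] ((542.8180541992188, 74.67981719970703), (48.299373626708984, 35.325592041015625), 86.22355651855469)
side 360 362 uv 392.64088397790056 293.96132596685084 med [ 0.62017037 -0.23406127  0.13290252] p5 [ 0.59936767 -0.25563788  0.12812402] p95 [ 0.63924623 -0.20876301  0.13700512]
plane [ 0.61869656 -0.2357386   0.135     ] ((618.2972412109375, -234.28160095214844), (47.06746292114258, 55.08467102050781), 6.926692962646484)
side 89 89 uv 310.7303370786517 223.86516853932585 med [0.53970077 0.06831144 0.13331185] p5 [0.51754696 0.04704316 0.12827487] p95 [0.55641401 0.09467504 0.13708601]
plane [0.53778029 0.06546047 0.135     ] ((535.69287109375, 67.95933532714844), (54.3051643371582, 41.58445739746094), 85.35879516601562)
```

View pics/crop_side_370.png

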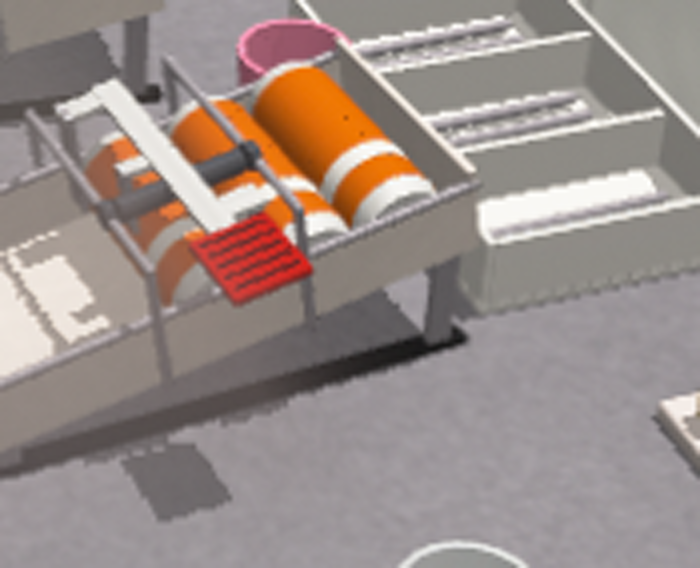

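View pics/crop_scene_210.png

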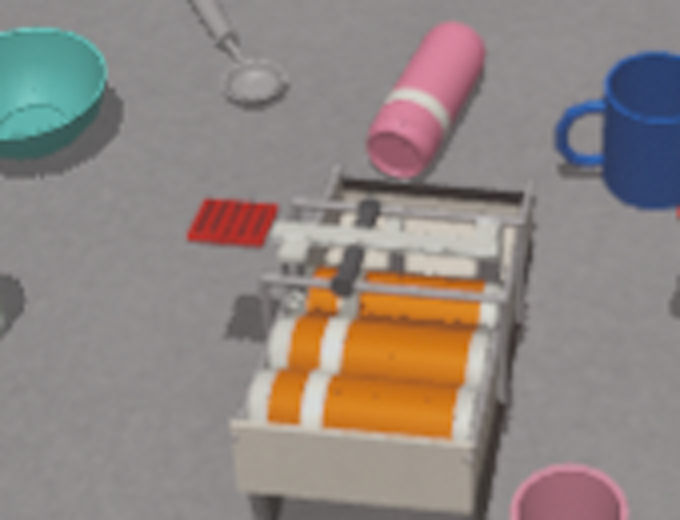

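The crops confirm it: the paddle at the enlarged red patch belongs to the rack with orange cans. Two views put the paddle top near (0.622, -0.230, 0.134), against the 135 mm given. Next: the rack yaw, tall obstacles on the way, and the tool axes.

```bash
python3 - <<'E'
from h import *
from rig import arm
from scipy.spatial.transform import Rotation as R
s=arm.sense(); M=R.from_quat(s['eef_rot']).as_matrix(); print(M.round(3))
A=[]
for n in('scene','side'):
    p=cv2.imread(f'pics/{n}0.png');d=np.load(f'pics/{n}0.npy');c=cams.calibration(n)
    v,u=np.mgrid[0:480,0:640];v=v.ravel();u=u.ravel();dd=d[v,u];ok=dd>0
    P=pts(c,np.c_[u,v][ok],dd[ok]);A.append(P)
    h=cv2.cvtColor(p,cv2.COLOR_BGR2HSV)[v[ok],u[ok]]
    o=(h[:,0]>7)&(h[:,0]<17)&(h[:,1]>180)&(h[:,2]>120)&(P[:,2]>.05)&(P[:,2]<.16)&(abs(P[:,0]-.7)<.15)&(abs(P[:,1]+.15)<.12)
    Q=P[o]; print(n,'orange',o.sum(),np.median(Q,0),Q.min(0),Q.max(0))
    w=(h[:,1]<50)&(P[:,2]>.02)&(P[:,2]<.16)&(P[:,0]>.45)&(P[:,0]<.82)&(P[:,1]>-.26)&(P[:,1]<-.03)
    r=cv2.minAreaRect((P[w][:,:2]*1000).astype(np.float32));print('rack',r)
P=np.vstack(A);P=P[(P[:,0]>-.1)&(P[:,0]<1)&(P[:,1]>-.5)&(P[:,1]<.8)&(P[:,2]<.45)]
# max height grid, 5cm
H=np.zeros((22,26));i=((P[:,0]+.1)/.05).astype(int);j=((P[:,1]+.5)/.05).astype(int)
np.maximum.at(H,(i,j),P[:,2])
print('cols y',(np.arange(26)*5-50))
for k in range(22): print(k*5-10,(H[k]*100).round().astype(int))
E
```

```text
[[-0.001 -0.902  0.431]
 [-0.001  0.431  0.902]
 [-1.    -0.    -0.001]]
scene orange 1315 [ 0.68841726 -0.10696917  0.10356116] [ 0.59999396 -0.17524839  0.08150831] [ 0.74998743 -0.05560394  0.12749903]
rack ((651.4205322265625, -136.01739501953125), (350.1042175292969, 186.89962768554688), 5.670873165130615)
side orange 974 [ 0.70208743 -0.10665383  0.10448738] [ 0.60603955 -0.17569725  0.08533036] [ 0.74417543 -0.05830756  0.12967371]
rack ((644.6524658203125, -140.8477783203125), (344.33905029296875, 191.60533142089844), 5.806485176086426)
cols y [-50 -45 -40 -35 -30 -25 -20 -15 -10  -5   0   5  10  15  20  25  30  35
  40  45  50  55  60  65  70  75]
-10 [ 0  0  0  0  0  0  0  1 28 32 32  2  1  0  0  1  0  0  0  0  1  1  1  0
  0  0]
-5 [ 0  1  0  0  0  0  0  1 31 43 45 28  1  0  0  0  0  0  0  0  1  1  1  1
  0  0]
0 [ 0  0  0  0  0  0  1  2 34 45 45 37 43  0  0  0  0  0  0  0  1  1  0  0
  0  0]
5 [ 0  0  0  0  0  0  0  2 31 45 45 45 45  0  0  0  0  0  0  0  0  1  0  0
  0  0]
10 [ 0  0  0  0  0  0  0  1  1  2 43 45  1  0  0  1  0  1  0  1  0  0  1  0
  0  0]
15 [ 0  0  0  0 
[... 711 characters left out ...]
13 20  0  8  9  9 10
  9  9]
60 [10 10 10  0 14 14 14 13 13 13  0 11 11 12 13 12  0 13 20 15  7  9  9 12
 12 10]
65 [10 10  9  0  1 13 14 14 13 13  0 12 12 12 12  1  0  0  0  0  8  9  9  9
 12 12]
70 [ 0  1  0  1  1  0 12 12 12 12  8  9 11 12 12  1  0  0  0  0  8  9  9 12
 12 12]
75 [ 0  0  0  0  0  0 12 12 12 12  8  8  5  0  1  0  0  0  0  0  9  9  9 12
  9  9]
80 [ 0  0  1  2  1  0  5  5  5  5  5  5  5  0 18 19 19 19 19 19  0  0  0  8
  8  8]
85 [ 0  0  5  5  5  0  5  2  5  2  5  2  5  0 18 19 19 19 19 19  0  1  0  1
  1  0]
90 [ 0  0  5  5  5  0  5  2  5  2  5  2  5  1 18 19 19 19 19 19  0  1  1  0
  0  0]
95 [ 0  1  0  0  0  1  5  5  5  5  5  5  5  0 18 19 19 19 19 19  0  0  0  0
  0  0]
```

The rack yaw is about +5.7° from both views. Tallest things on the route: bottle 0.20, canister 0.15. I'll lift, close the fingers and travel high.

step_arm --series '[[[-1,0,0,0,0,0],[-1,0,0,0,0,0],[-1,0,0,0,0,0],[0,-0.73,-0.65,0,0,0],[0,-0.73,-0.65,0,0,0],[0,-0.73,-0.65,0,0,0],[0,-0.73,-0.65,0,0,0],[0,-0.73,-0.65,0,0,0],[0,-0.73,-0.65,0,0,0],[0,-0.73,-0.65,0,0,0],[0,-0.73,-0.65,0,0,0],[0,-0.73,-0.65,0,0,0],[0,-0.73,-0.65,0,0,0],[0,-0.73,-0.65,0,0,0],[0,-0.73,-0.65,0,0,0]]]' --fingers 0 --squeeze 20

```text
t: 1.35
tool_pos: [0.4168, 0.2522, 0.3793]
eef_rot: [-0.382, 0.601, 0.379, 0.591]
contact_force: [0.9, 0.4, 0.3]
opening: 0.0019
```

step_arm --series '[[[0,0,0,1,0,0],[0,0,0,1,0,0],[0,0,0,1,0,0],[0,0,0,1,0,0],[0,0,0,1,0,0],[0,0,0,1,0,0],[0,0,0,1,0,0],[0,0,0,1,0,0],[0,0,0,1,0,0],[0,0,0,1,0,0],[0,0,0,1,0,0],[0,0,0,1,0,0]]]'

```text
t: 2.35
tool_pos: [0.4193, 0.241, 0.3764]
eef_rot: [-0.016, 0.712, 0.005, 0.702]
contact_force: [0.7, -0.2, -0.2]
opening: 0.0005
```

```bash
cat > g.py <<'E'
import sys
from h import *
from rig import arm
from scipy.spatial.transform import Rotation as R
s=arm.sense(); M=R.from_quat(s['eef_rot']).as_matrix()
t=np.array([float(a) for a in sys.argv[1:4]])
Y=np.radians(5.7)
W=np.c_[[0,0,-1],np.cross([np.cos(Y),np.sin(Y),0],[0,0,-1]),[np.cos(Y),np.sin(Y),0]]
print('t',s['t'],'pos',s['tool_pos'].round(4),'F',s['contact_force'].round(1),'q',s['q'].round(2))
print('shift units',(M.T@(t-s['tool_pos'])/.03).round(2),'turn units',(np.degrees(R.from_matrix(M.T@W).as_rotvec())/5).round(2))
E
python3 g.py 0.62 -0.232 0.26
```

```text
t 2.35 pos [0.4193 0.241  0.3764] F [ 0.7 -0.2 -0.2] q [-0.87 -0.04  0.25  1.72  0.01  1.48 -0.6 ]
shift units [  4.03 -15.9    6.28] turn units [-0.8  -0.17  0.16]
```

step_arm --series '[[[0,-0.8,0.32,-0.4,-0.1,0.1],[0,-0.8,0.32,-0.3,0,0],[0,-0.8,0.32,0,0,0],[0,-0.8,0.32,0,0,0],[0,-0.8,0.32,0,0,0],[0,-0.8,0.32,0,0,0],[0,-0.8,0.32,0,0,0],[0,-0.8,0.32,0,0,0],[0,-0.8,0.32,0,0,0],[0,-0.8,0.32,0,0,0],[0,-0.8,0.32,0,0,0],[0,-0.8,0.32,0,0,0],[0,-0.8,0.32,0,0,0],[0,-0.8,0.32,0,0,0],[0,-0.8,0.32,0,0,0],[0,-0.8,0.32,0,0,0],[0,-0.8,0.32,0,0,0],[0,-0.8,0.32,0,0,0],[0,-0.8,0.32,0,0,0]]]'

```text
t: 3.93
tool_pos: [0.6441, -0.2115, 0.3711]
eef_rot: [-0.037, 0.711, 0.033, 0.701]
contact_force: [0.1, 0.1, 1.0]
opening: 0.0005
```

```bash
python3 g.py 0.62 -0.232 0.26
```

```text
t 3.9333 pos [ 0.6441 -0.2115  0.3711] F [0.1 0.1 1. ] q [-0.22  0.43  0.68  1.28 -0.26  1.54  0.53]
shift units [ 3.72 -0.58 -0.81] turn units [-0.   -0.17  0.05]
```

step_arm --series '[[[0.4,-0.6,-0.8,0,-0.17,0],[1,0,0,0,0,0],[1,0,0,0,0,0],[0,0,0,0,0,0],[0,0,0,0,0,0]]]'

```text
t: 4.35
tool_pos: [0.622, -0.2412, 0.2928]
eef_rot: [-0.036, 0.709, 0.028, 0.704]
contact_force: [0.7, 0.5, 0.7]
opening: 0.0006
```

```bash
python3 g.py 0.62 -0.232 0.26; python3 - <<'E'
from h import *
from rig import arm
from scipy.spatial.transform import Rotation as R
s=arm.sense();T=np.eye(4);T[:3,:3]=R.from_quat(s['eef_rot']).as_matrix();T[:3,3]=s['tool_pos']
p,d=cams.camera('wrist');c=cams.calibration('wrist');cv2.imwrite('pics/w1.png',p)
h=cv2.cvtColor(p,cv2.COLOR_BGR2HSV);m=((h[...,0]<6)|(h[...,0]>172))&(h[...,1]>150)&(h[...,2]>80)
m=m.astype(np.uint8);n,l,st,ce=cv2.connectedComponentsWithStats(m);
for i in range(1,n):
  if st[i,4]>300:
    v,u=np.nonzero((l==i)&(d>0));P=pts(c,np.c_[u,v],d[v,u],T@c['mount'])
    print(st[i],ce[i],np.median(P,0).round(4),np.percentile(P,2,0).round(4),np.percentile(P,98,0).round(4))
p,_=cams.camera('side');cv2.imwrite('pics/s1.png',p)
E
```

```text
t 4.35 pos [ 0.622  -0.2412  0.2928] F [0.7 0.5 0.7] q [-0.19  0.43  0.68  1.44 -0.26  1.37  0.59]
shift units [ 1.09  0.32 -0.03] turn units [-0.09 -0.09  0.12]
[ 293  196   57   64 3026] [321.1097158  226.92399207] [ 0.6216 -0.2279  0.1351] [ 0.6003 -0.2522  0.1307] [ 0.6416 -0.205   0.139 ]
```

View pics/w1.png

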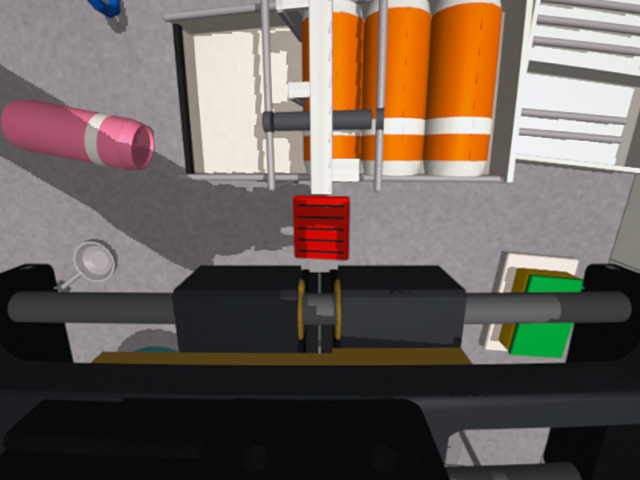

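View pics/s1.png

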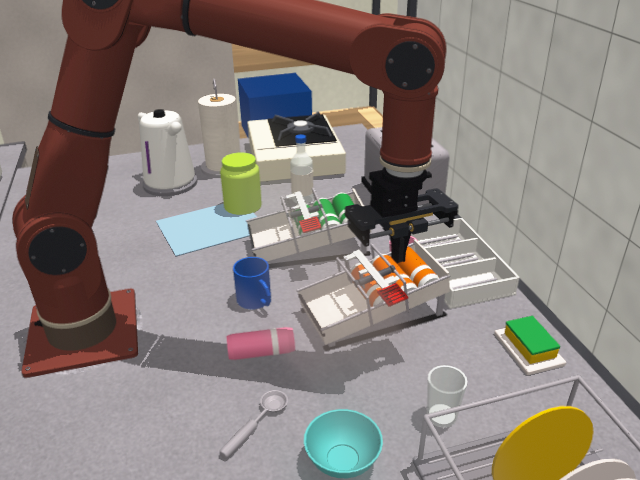

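The wrist view agrees: paddle at pixel (321,227) → (0.621, -0.228, 0.135). The pink look-alike at (78,133) lies well away. I'll align and go down to just above the paddle.

step_arm --series '[[[0.5,0.32,0.05,0,0,0],[0.9,0,0,0,0,0],[0.7,0,0,0,0,0],[0.3,0,0,0,0,0],[0,0,0,0,0,0],[0,0,0,0,0,0]]]'

```text
t: 4.95
tool_pos: [0.6289, -0.2301, 0.2316]
eef_rot: [-0.039, 0.703, 0.03, 0.71]
contact_force: [-0.2, 0.1, 0.3]
opening: 0.0001
```

```bash
python3 g.py 0.623 -0.231 0.164
```

```text
t 4.95 pos [ 0.6289 -0.2301  0.2316] F [-0.2  0.1  0.3] q [-0.2   0.46  0.66  1.53 -0.28  1.24  0.59]
shift units [ 2.25  0.02 -0.22] turn units [-0.02  0.1   0.17]
```

step_arm --series '[[[0.35,0,-0.2,0,0.1,0.15],[0.4,0,0,0,0,0],[0,0,0,0,0,0]]]'

```text
t: 5.2
tool_pos: [0.6244, -0.2312, 0.2117]
eef_rot: [-0.035, 0.704, 0.034, 0.708]
contact_force: [0.6, 0.6, -0.4]
opening: 0.0002
```

```bash
python3 g.py 0.623 -0.231 0.164
```

```text
t 5.2 pos [ 0.6244 -0.2312  0.2117] F [ 0.6  0.6 -0.4] q [-0.19  0.47  0.65  1.55 -0.3   1.21  0.61]
shift units [ 1.59  0.02 -0.05] turn units [-0.01  0.06  0.02]
```

step_arm --series '[[[0.35,0,0,0,0,0],[0.35,0.02,0.04,0,0,0],[0.35,0.02,0.04,0,0,0],[0.35,0.02,0.04,0,0,0],[0.3,0.02,0.04,0,0,0]]]'

```text
t: 5.62
tool_pos: [0.6318, -0.2302, 0.1632]
eef_rot: [-0.035, 0.701, 0.033, 0.711]
contact_force: [-29.3, 10.1, 80.4]
opening: 0.0004
```

```bash
python3 g.py 0.628 -0.229 0.164; python3 - <<'E'
from h import *
p,_=cams.camera('side');cv2.imwrite('pics/s2.png',cv2.resize(p[190:370,260:500],None,fx=3,fy=3))
E
```

```text
t 5.6167 pos [ 0.6318 -0.2302  0.1632] F [-29.3  10.1  80.4] q [-0.18  0.52  0.63  1.59 -0.34  1.13  0.63]
shift units [-0.03  0.05 -0.12] turn units [-0.03  0.15  0.04]
```

View pics/s2.png

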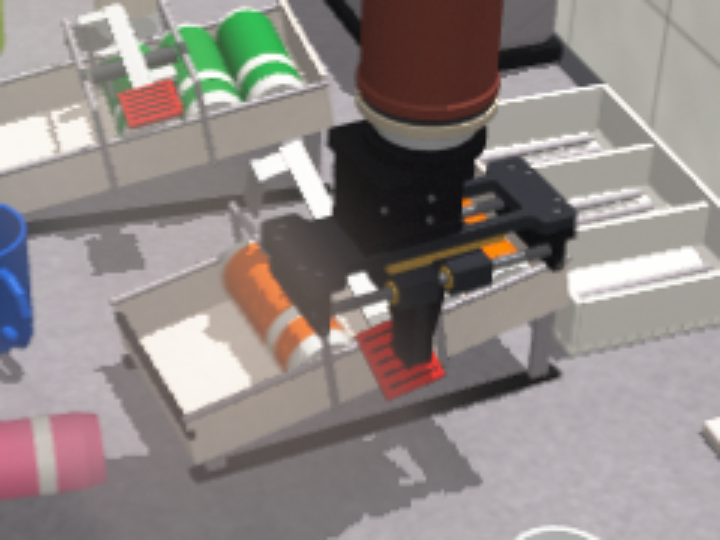

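The paddle is fully down (on its stop, 80 N) and the first can is rolling. I'll ease off slightly and hold so it gets to the lip.

step_arm --series '[[[-0.02,0,0,0,0,0],[0,0,0,0,0,0],[0,0,0,0,0,0],[0,0,0,0,0,0]]]'

```text
t: 6.0
tool_pos: [0.6317, -0.2323, 0.1662]
eef_rot: [-0.035, 0.701, 0.033, 0.712]
contact_force: [-2.3, 1.1, 5.4]
opening: 0.0006
```

```bash
python3 g.py 0.628 -0.229 0.164; python3 - <<'E'
from h import *
p,_=cams.camera('side');cv2.imwrite('pics/s3.png',cv2.resize(p[190:370,260:500],None,fx=3,fy=3))
E
```

```text
t 6.0 pos [ 0.6317 -0.2323  0.1662] F [-2.3  1.1  5.4] q [-0.17  0.52  0.63  1.59 -0.33  1.13  0.63]
shift units [ 0.07  0.12 -0.11] turn units [-0.05  0.17  0.04]
```

View pics/s3.png

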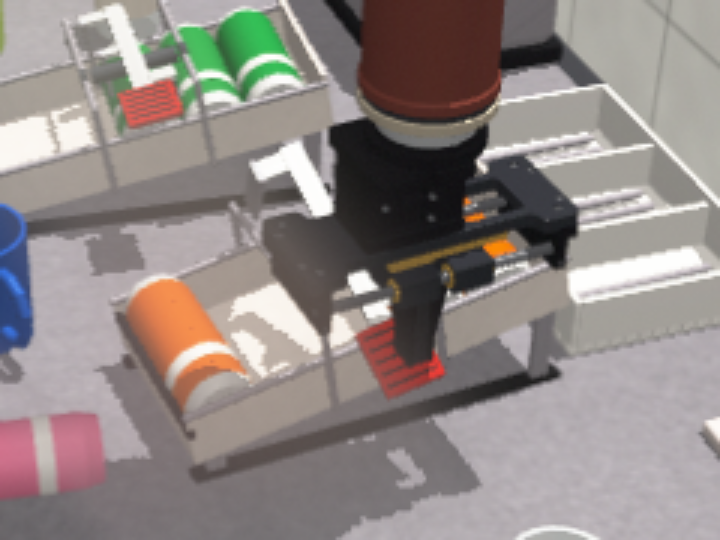

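The first can is at the front lip and the others are held back. I'll lift until the paddle is fully up, clear of it, and wait for the next can to settle.

step_arm --series '[[[-0.35,-0.02,-0.03,0,0,0],[-0.35,-0.02,-0.03,0,0,0],[-0.35,-0.02,-0.03,0,0,0],[-0.35,0.02,-0.06,0,0,0],[-0.35,0.02,-0.06,0,0,0],[-0.2,0,0,0,0,0],[0,0,0,0,0,0],[0,0,0,0,0,0],[0,0,0,0,0,0],[0,0,0,0,0,0],[0,0,0,0,0,0],[0,0,0,0,0,0],[0,0,0,0,0,0],[0,0,0,0,0,0],[0,0,0,0,0,0],[0,0,0,0,0,0],[0,0,0,0,0,0],[0,0,0,0,0,0]]]'

```text
t: 7.55
tool_pos: [0.6229, -0.232, 0.2263]
eef_rot: [-0.034, 0.703, 0.034, 0.71]
contact_force: [-0.2, 0.2, -0.5]
opening: 0.0003
```

```bash
python3 g.py 0.624 -0.231 0.164; python3 - <<'E'
from h import *
p,_=cams.camera('side');cv2.imwrite('pics/s4.png',cv2.resize(p[190:370,260:500],None,fx=3,fy=3))
E
```

```text
t 7.55 pos [ 0.6229 -0.232   0.2263] F [-0.2  0.2 -0.5] q [-0.19  0.46  0.66  1.54 -0.29  1.23  0.61]
shift units [2.08 0.03 0.02] turn units [-0.04  0.11  0.01]
```

View pics/s4.png

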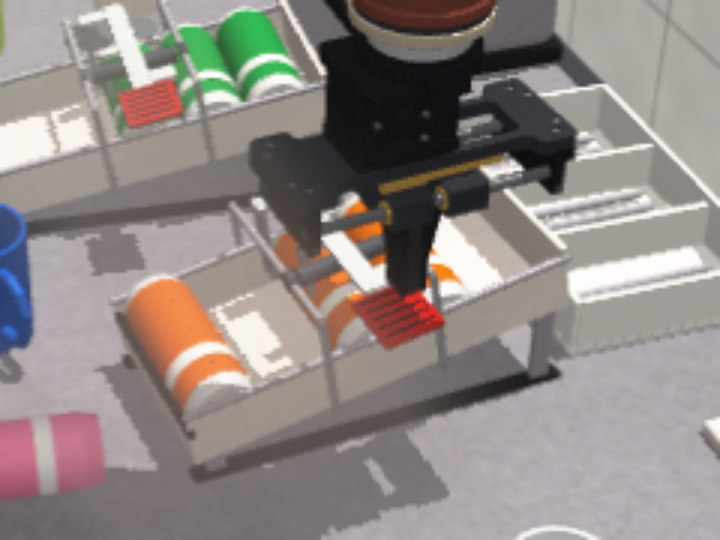

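The paddle is up and the next can stands at the gate. Now the second press, gentler at the end.

step_arm --series '[[[0.35,0,0,0,0,0],[0.35,0,0,0,0,0],[0.35,0.02,0.04,0,0,0],[0.35,0.02,0.04,0,0,0],[0.35,0.02,0.04,0,0,0],[0.25,0.02,0.04,0,0,0],[0.08,0,0,0,0,0]]]'

```text
t: 8.18
tool_pos: [0.6309, -0.2307, 0.1642]
eef_rot: [-0.034, 0.7, 0.033, 0.713]
contact_force: [-11.5, -2.7, 42.6]
opening: 0.0006
```

```bash
python3 g.py 0.628 -0.229 0.164; python3 - <<'E'
from h import *
p,_=cams.camera('side');cv2.imwrite('pics/s5.png',cv2.resize(p[190:370,260:500],None,fx=3,fy=3))
E
```

```text
t 8.1833 pos [ 0.6309 -0.2307  0.1642] F [-11.5  -2.7  42.6] q [-0.18  0.52  0.63  1.59 -0.34  1.12  0.63]
shift units [ 0.01  0.06 -0.09] turn units [-0.05  0.21  0.03]
```

View pics/s5.png

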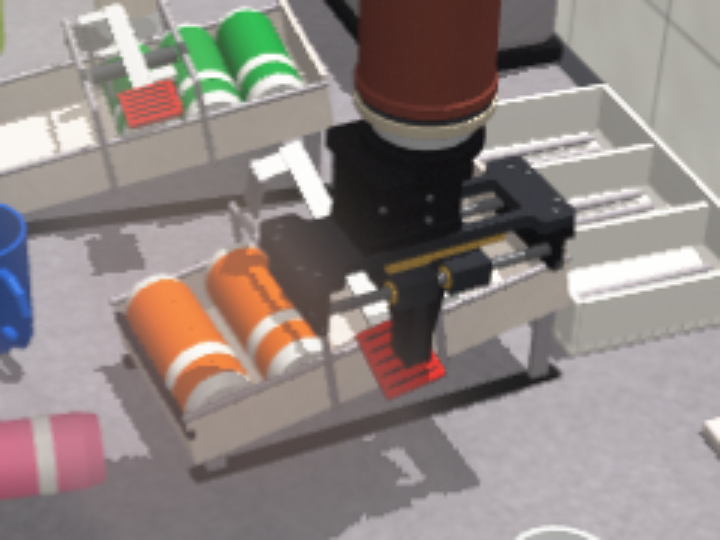

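The second can is out and rolling down. I'll hold briefly, then release.

step_arm --series '[[[0,0,0,0,0,0],[0,0,0,0,0,0],[0,0,0,0,0,0],[-0.35,-0.02,-0.03,0,0,0],[-0.35,-0.02,-0.03,0,0,0],[-0.35,-0.02,-0.03,0,0,0],[-0.35,0,-0.06,0,0,0],[-0.35,0,-0.06,0,0,0],[-0.6,0,0,0,0,0],[-0.8,0,0,0,0,0],[-0.8,0,0,0,0,0],[-0.8,-0.5,0,0,0,0],[-0.8,-0.5,0,0,0,0],[0,0,0,0,0,0],[0,0,0,0,0,0],[0,0,0,0,0,0],[0,0,0,0,0,0],[0,0,0,0,0,0],[0,0,0,0,0,0],[0,0,0,0,0,0]]]'

```text
t: 9.9
tool_pos: [0.6212, -0.2572, 0.3401]
eef_rot: [-0.033, 0.702, 0.038, 0.71]
contact_force: [-0.8, 0.6, 0.1]
opening: 0.0003
```

```bash
python3 g.py 0.628 -0.229 0.3; python3 - <<'E'
from h import *
from rig import arm
p,_=cams.camera('side');cv2.imwrite('pics/s6.png',cv2.resize(p[170:370,260:500],None,fx=3,fy=3))
q,_=cams.camera('side');print('diff',np.abs(p.astype(int)-q).mean())
from scipy.spatial.transform import Rotation as R
s=arm.sense();T=np.eye(4);T[:3,:3]=R.from_quat(s['eef_rot']).as_matrix();T[:3,3]=s['tool_pos']
p,d=cams.camera('wrist');c=cams.calibration('wrist');cv2.imwrite('pics/w2.png',p)
h=cv2.cvtColor(p,cv2.COLOR_BGR2HSV);m=((h[...,0]<6)|(h[...,0]>172))&(h[...,1]>150)&(h[...,2]>80)
n,l,st,ce=cv2.connectedComponentsWithStats(m.astype(np.uint8))
for i in range(1,n):
  if st[i,4]>300:
    v,u=np.nonzero((l==i)&(d>0));P=pts(c,np.c_[u,v],d[v,u],T@c['mount']);print('red',ce[i],np.median(P,0).round(4))
m=(h[...,0]>7)&(h[...,0]<18)&(h[...,1]>170)&(h[...,2]>100)
v,u=np.nonzero(m&(d>0));P=pts(c,np.c_[u,v],d[v,u],T@c['mount']);
Y=np.radians(5.7);X=P[:,0]*np.cos(Y)+P[:,1]*np.sin(Y)
print(np.histogram(X,bins=np.arange(.45,.85,.01)))
E
```

```text
t 9.9 pos [ 0.6212 -0.2572  0.3401] F [-0.8  0.6  0.1] q [-0.16  0.41  0.69  1.36 -0.27  1.45  0.62]
shift units [1.35 0.9  0.31] turn units [ 0.02  0.14 -0.08]
diff 0.5700086805555555
red [319.16151502 201.97431432] [ 0.621  -0.2268  0.135 ]
(array([   0,  113,  730,  933, 1087, 1159,  942,  828, 1023,  991,  410,
        977,   20,  446,    0,  381, 1017,  839,   32,    0,    0,    0,
          0,    0,    0,    0,    0,    0,    0,    0,    0,    0,    0,
          0,    0,    0,    0,    0,    0]), array([0.45, 0.46, 0.47, 0.48, 0.49, 0.5 , 0.51, 0.52, 0.53, 0.54, 0.55,
       0.56, 0.57, 0.58, 0.59, 0.6 , 0.61, 0.62, 0.63, 0.64, 0.65, 0.66,
       0.67, 0.68, 0.69, 0.7 , 0.71, 0.72, 0.73, 0.74, 0.75, 0.76, 0.77,
       0.78, 0.79, 0.8 , 0.81, 0.82, 0.83, 0.84]))
```

View pics/s6.png

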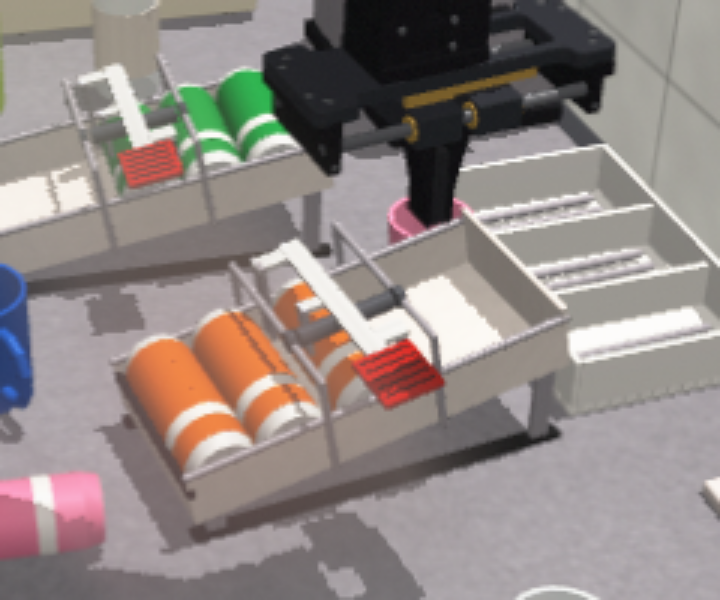

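View pics/w2.png

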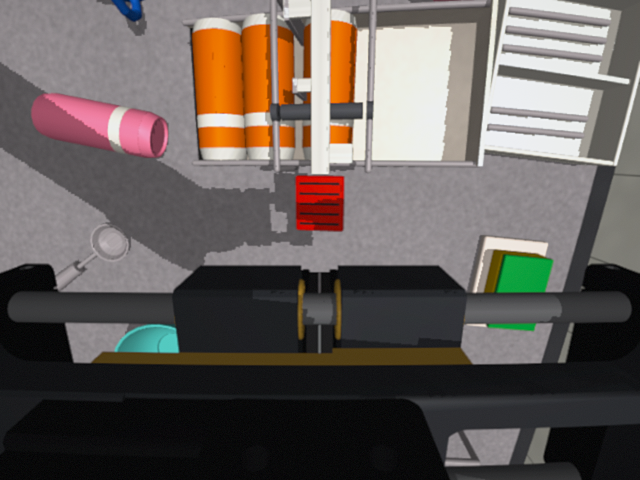

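Two cans are before the gate at wrist px (218,90) and (268,90). The third waits behind it at (330,90), and the paddle is back at z = 0.135, its rest height. The tool is free and the green rack is unchanged.

```bash
python3 -c "
from rig import arm
print(arm.close_job())"
```

```text
the job is handed in; nothing more can be done
None
```

I let out exactly two orange cans with two full presses of the orange rack's paddle, letting it come right up after each, and handed the job in at about 10 s of the 42 s allowed. The hand-in gives no verdict.

- **Cans:** in the last side and wrist pictures, two orange cans rest before the gate and the third waits behind it. I judged their positions by eye and did not measure each can's rack coordinates. Two side pictures taken in quick succession differed by 0.57 grey levels on average, so nothing looked to be moving.
- **Paddle:** it is back at its resting height of 0.135 m, at (0.621, -0.227), as first measured by the wrist camera.
- **Robot:** it is clear of everything, with a wrist force reading of about 1 N.
- **Surroundings:** the green rack and the other things in view looked undisturbed.
- **Harder than needed:** the first press ran onto the lever's stop at a wrist force of about 86 N (limit 120 N), so I eased the second, which read about 44 N.

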